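# Load the last vase on the kiln shelf

## Task

Take the narrow-necked vase from the table and stand it upright in the free space on the round kiln shelf, with no part of it over the shelf's edge and, seen from above, at least half a centimetre clear of the bowl and the cup. The vase must never touch the bowl or the cup, and these two must stay where they are. Set the vase down, do not drop it.

Things in the scene. Friction and masses are not known exactly. Their poses are not given: they have to be found in the camera images.
- vase: Terracotta vase, round, 112 mm tall, upright on the table right of the kiln shelf. Foot 50 mm across, widest 76 mm at 38 mm height, straight neck 30 mm across from 76 mm height up. 0.18-0.34 kg. Origin: centre of its underside, z up; yaw is meaningless. Nothing within 45 mm of it; jars, a pot of brushes (190 mm high) and figures stand to its right, nearer and beyond, off the way to the shelf.
- shelf: The kiln shelf: a flat, sand-coloured round slab, 320 mm in diameter, 20 mm thick, fixed on the table; the bowl and the cup stand on it. Origin: centre of the slab's underside, at table height, z up; its top is 20 mm above the origin. Its yaw means nothing.
- bowl: A round terracotta bowl, 170 mm in diameter at the rim (its widest), 60 mm tall, standing loose on the kiln shelf. Origin: centre of its underside, z up.
- cup: A round terracotta cup without handle, 84 mm in diameter at the rim (its widest), 70 mm tall, standing loose on the kiln shelf. Origin: centre of its underside, z up.
Things that resemble listed ones, but are neither listed nor needed, are in the scene too. What is shaped like the bowl but green or turquoise is not meant.

How it is judged (in metres and radians):
At the end, for the whole second after the job is handed in: The vase stands released, at rest and upright (within 8 degrees) on the slab, not over its edge (axis within 123 mm of its centre) and, from above, 5 mm clear of the bowl and the cup (axes over 128 and 85 mm apart). Bowl and cup are upright, within 10 mm of their start (z of vase in the frame of shelf between 0.015 and 0.026 m and angle between each of vase, bowl, cup's own z axis and vertical below 0.15 rad and linear speed of vase below 0.02 m/s and horizontal distance between vase and shelf below 0.123 m and horizontal distance between vase and bowl above 0.128 m and horizontal distance between vase and cup above 0.085 m and distance of each of bowl, cup from where it was at the start of the episode below 0.01 m); the robot touches nothing.
It fails at once if the vase touches the bowl (contact force between vase and bowl above 0.2 N).
It fails at once if the vase touches the cup (contact force between vase and cup above 0.2 N).
It fails at once if the bowl is shifted by more than 10 mm (distance of bowl from where it was at the start of the episode above 0.01 m).
It fails at once if the cup is shifted by more than 10 mm (distance of cup from where it was at the start of the episode above 0.01 m).
It fails at once if the vase is dropped: it falls free at more than 0.5 m/s (about 13 mm of fall) (linear speed of vase above 0.5 m/s and contact force between the fingers and vase below 0.1 N).
It also fails if it takes over 42 s, if anything falls off the work surface, if the arm or the gripper's body presses on something with over 40 N, if the wrist force passes 120 N, or if a joint passes its speed limit or range.

## Robot

A 6-joint arm with a two-finger parallel gripper is mounted at the origin on the work surface. World frame = base frame: x ahead of the robot, y to its left, z up, the work surface at z = 0. Lengths are in mm, angles in rad, forces in N, time in s.
With the tool pointing down it reaches from about 300 to 775 mm from the base axis. Payload 14.6 kg.
Tool frame: the origin (TCP) lies at the very end of the fingers, on their centre line; the grasp point (between the pads) lies 19 mm behind it; z points along the fingers, y is the line along which they close (so a half turn about z gives the same grasp; the last joint's range is limited). The gripper opens to 94 mm and grips with 3 to 60 N. Pads are 16 mm wide; open, the fingers measure 119 mm over their backs; the gripper's body (75 mm by 177 mm) begins 78 mm behind the grasp point.
Start: joints at [1.127, 0.3, 1.521, -0, 1.321, -0.067], TCP at [202.367, 511.407, 205.446] pointing down, gripper open.
Joint ranges: [-3.03, 3.03], [-0.79, 2.21], [0.23, 2.52], [-1.04, 4.18], [0, 3.07], [-2.55, 2.55]. Speed limits (rad/s): [2.22, 2.22, 2.57, 3.14, 3.14, 3.14].

## Interface

Orientations are given as a rotation vector (axis times angle).
In Python, from bench import * gives the robot as it stands.
- The arm moves only by the tool carry_out, never from a script. Its argument "moves" is a list of rows, each a list of 2 entries, a list of its own where there are three numbers: the shift along the tool's x, y, z in mm, then the turn about the tool's z in degrees. In form: [[[x, y, z], turn], ...]. A call has 1 to 10 rows; each row is the pose to reach, as a shift and turn from the pose commanded when the call began, along the tool's axes at that moment; what a row does not reach only later rows make up. A row lasts 1/10 s, in which the tool goes at most 50 mm and 8.59 degrees, less where a joint would pass 70% of its speed; a pose out of reach is approached as far as the arm can. A call with a gripper value outside its range is refused whole. "jaw" is the finger opening in mm, from 0 to 94, set as the call begins (left out, the last holds). The fingers move at their own pace and stop on an object; the grip force is fixed at half the most. Time passes only in rows, so rows that repeat a pose let the fingers close. It gives the time, the measured TCP pose, the force, the opening and the grip force at its end, in the units of the state.
- read_state(): the state, without advancing time (a new reading comes with each control period).
- get_image(name): name is "scene" or "top" or "wrist"; returns a dict with "img" (420x560x3 uint8, blue, green, red), "depth" (420x560 float32, mm along the optical axis (not along the pixel's ray), 0 where there is no reading), "camera_matrix" (3x3 intrinsics, pixels), "rvec" (rotation vector, rad) and "tvec" (3), from world to camera coordinates, as OpenCV has them; the wrist camera has in their place "mount" (4x4, takes a point from camera to tool coordinates, whose origin is the TCP and whose axes are the flange's). Camera axes: x right, y down, z forward; pixel columns grow to the right and rows downward; lengths in mm; the calibration is good to about 2 mm. A picture is of the moment at which its call begins: read the wrist's pose just before it.
- close_job(): hands the job in; it is judged then, once.
The state is a dict: "clock": time; "q": joint angles; "qd": joint speeds; "joint_efforts": joint torques, N m; "eef_pos": TCP position; "ee_rot": TCP orientation; "force": force on the tool from outside, world axes, zero at the start; "wrist_torque": the same for the moment, N m; "width": finger opening in mm; "grasp_force": force on a finger pad.
Only numpy, scipy, OpenCV 4.12 (cv2) and the standard library are available. Lean on these libraries where they do the work, as an engineer would, in place of code of your own. Each camera call takes 0.05 s, during which the arm holds its last target. There are 200 camera calls.

## Working session

There is one attempt and no reset: what is moved stays moved. The work goes in short steps, Python scripts to look and compute and a tool call to move; the robot and the scene stay as the last step left them, time stands still between calls to the robot, and variables do not carry over. Pictures are saved under pics/ and viewed, at most 10 in all, crops included, and the job is handed in when it is done.

Besides the shell and the picture viewer there is one more tool, called after ">>>" in YAML: its name, and indented under it one key for each argument. carry_out: Moves the arm, as the interface text tells. Its arguments: {"type":"object","properties":{"moves":{"type":"array","items":{"type":"array"}},"jaw":{"type":"number"}},"required":["moves"]}

```bash
mkdir -p pics
python3 - <<'E'
from bench import *
import cv2,pickle,numpy as np
d={}
for n in ["top","scene"]:
    d[n]=get_image(n); cv2.imwrite(f"pics/{n}0.png",d[n]["img"])
    print(n,d[n]["camera_matrix"],d[n]["rvec"],d[n]["tvec"])
pickle.dump(d,open("d0.pkl","wb"))
s=read_state();print(s["clock"],s["eef_pos"],s["ee_rot"],s["width"])
E
```

```text
top [[462.95809871   0.         280.74298849]
 [  0.         462.95809871 216.17717589]
 [  0.           0.           1.        ]] [ 2.18618681 -2.19385934  0.11243022] [-7.12077420e-01  4.41421243e+02  1.31583063e+03]
scene [[532.74151828   0.         273.97061571]
 [  0.         532.74151828 210.55310763]
 [  0.           0.           1.        ]] [ 1.64187438  1.93603785 -0.79845203] [  66.29370019 -273.0691475  1823.87856715]
0.1 [202.28235114 511.19695342 204.93868327] [-5.88322682e-01 -3.08574863e+00  1.58420627e-03] 94.02137186637817
```

View pics/top0.png

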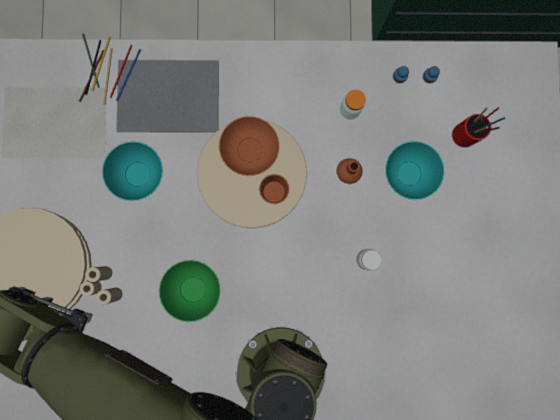

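View pics/scene0.png

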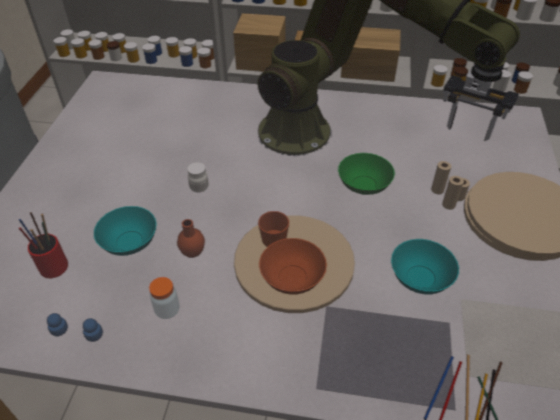

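The top view shows the vase at (349,170). There are two sand-coloured discs: one at (251,174), and a stacked slab at (30,260) with stilts and no pottery on it. The one at (251,174) is the kiln shelf, because the terracotta bowl (249,146) and cup (274,189) stand on it. The turquoise and green bowls at (133,170), (415,170) and (190,290) are decoys. The free space is at the lower left of the shelf, around (220,195). The scene view agrees: vase (190,238), shelf (294,262).

```bash
cat > h.py <<'E'
import cv2,numpy as np
def cast(d,uv,z):
    R=cv2.Rodrigues(np.array(d["rvec"],float))[0];t=np.array(d["tvec"],float).ravel()
    p=cv2.undistortPoints(np.array(uv,float).reshape(-1,1,2),d["camera_matrix"],None).reshape(-1,2)
    r=np.c_[p,np.ones(len(p))]@R; C=-R.T@t
    return C+r*((z-C[2])/r[:,2])[:,None]
def cloud(d):
    h,w=d["depth"].shape;u,v=np.meshgrid(np.arange(w),np.arange(h));Z=d["depth"].astype(float)
    K=d["camera_matrix"];P=np.dstack([(u-K[0,2])/K[0,0]*Z,(v-K[1,2])/K[1,1]*Z,Z])
    R=cv2.Rodrigues(np.array(d["rvec"],float))[0]
    return (P-np.array(d["tvec"],float).ravel())@R
def terra(im):
    h=cv2.cvtColor(im,cv2.COLOR_BGR2HSV)
    return cv2.inRange(h,(0,90,30),(13,255,255))
def circ(p):
    A=np.c_[2*p[:,:2],np.ones(len(p))];keep=np.ones(len(p),bool)
    for _ in range(5):
        s=np.linalg.lstsq(A[keep],(p[keep,:2]**2).sum(1),rcond=None)[0]
        r=np.sqrt(s[2]+s[0]**2+s[1]**2);e=abs(np.hypot(*(p[:,:2]-s[:2]).T)-r);keep=e<max(3,1.5*np.median(e))
    return s[:2].round(1),round(r,1)
E
python3 - <<'E'
import pickle
from h import *
d=pickle.load(open("d0.pkl","rb"))
for n in d:
    im=d[n]["img"];P=cloud(d[n]);m=terra(im)
    k,l,st,c=cv2.connectedComponentsWithStats(m)
    for i in range(1,k):
        if st[i,4]<150: continue
        p=P[l==i]; print(n,c[i].round(),st[i],"zmax",np.percentile(p[:,2],[1,50,98]).round(),"med",np.median(p,0).round())
        cs=cv2.findContours((l==i).astype(np.uint8),cv2.RETR_EXTERNAL,cv2.CHAIN_APPROX_NONE)[0][0].reshape(-1,2)
        for z in (80,90,38,112): print("   z",z,circ(cast(d[n],cs,z)))
        if n=="top" and st[i,0]>320:
            q=p[p[:,2]>95]; print("neck top",len(q),q.mean(0))
    hs=cv2.cvtColor(im,cv2.COLOR_BGR2HSV);s=cv2.inRange(hs,(10,45,90),(30,140,255))
    k,l,st,c=cv2.connectedComponentsWithStats(s)
    for i in range(1,k):
        if st[i,4]<2000: continue
        cs=cv2.findContours((l==i).astype(np.uint8),cv2.RETR_EXTERNAL,cv2.CHAIN_APPROX_NONE)[0][0].reshape(-1,2)
        cs=cv2.convexHull(cs).reshape(-1,2) 
        print(n,"shelf",c[i].round(),st[i],circ(cast(d[n],cs,20)),"z",np.median(P[l==i][:,2]))
cr=np.hstack([cv2.resize(d["top"]["img"][110:240,190:380],None,fx=2.6,fy=2.6),]); 
c2=cv2.resize(d["scene"]["img"][190:320,160:370],None,fx=1.45,fy=1.45)
out=np.zeros((cr.shape[0]+c2.shape[0],max(cr.shape[1],c2.shape[1]),3),np.uint8);out[:cr.shape[0],:cr.shape[1]]=cr;out[cr.shape[0]:,:c2.shape[1]]=c2
cv2.imwrite("pics/crop0.png",out)
E
```

```text
top [468. 132.] [452 108  47  39 450] zmax [  8.  80. 160.] med [ 668. -523.   80.]
   z 80 (array([ 685.3, -546.9]), np.float64(40.8))
   z 90 (array([ 682.5, -542.4]), np.float64(40.5))
   z 38 (array([ 697. , -565.9]), np.float64(42.2))
   z 112 (array([ 676.4, -532.5]), np.float64(39.8))
neck top 126 [ 681.37081477 -545.38957475  112.79020454]
top [249. 146.] [ 219  117   60   59 2805] zmax [22. 45. 83.] med [642.  89.  45.]
   z 80 (array([633.4,  87.3]), np.float64(82.3))
   z 90 (array([631. ,  86.8]), np.float64(81.7))
   z 38 (array([643.4,  89.3]), np.float64(85.0))
   z 112 (array([625.8,  85.8]), np.float64(80.2))
top [349. 171.] [337 159  25  24 478] zmax [ 46.  66. 117.] med [ 562. -190.   66.]
   z 80 (array([ 563.3, -191.4]), np.float64(33.5))
   z 90 (array([ 561.5, -189.7]), np.float64(33.2))
   z 38 (array([ 570.9, -198.6]), np.float64(34.6))
   z 112 (array([ 557.5, -185.9]), np.float64(32.6))
neck top 107 [ 563.78444753 -191.79771398  134.86126431]
top [274. 188.] [259 174  30  30 702] zmax [20. 31. 94.] med [519.  17.  31.]
   z 80 (array([513.1,  18.1]), np.flo
[... 1568 characters left out ...]
08.9]), np.float64(47.3))
   z 90 (array([ 725.9, -502.1]), np.float64(46.9))
   z 38 (array([ 689. , -537.4]), np.float64(49.3))
   z 112 (array([ 741.5, -487.2]), np.float64(45.9))
scene [161. 287.] [149 277  24  22 423] zmax [79. 93. 97.] med [ 765. -207.   93.]
   z 80 (array([ 756.7, -211. ]), np.float64(30.4))
   z 90 (array([ 763.4, -207.1]), np.float64(30.1))
   z 38 (array([ 728.5, -227.5]), np.float64(31.6))
   z 112 (array([ 778.4, -198.8]), np.float64(29.3))
scene shelf [517. 210.] [ 464  172   96   82 6159] (array([286.1, 706.2]), np.float64(164.3)) z 39.504103827012116
scene shelf [297. 265.] [ 234  216  121   94 5475] (array([572.7,  84.2]), np.float64(158.8)) z 18.55926898026
```

View pics/crop0.png

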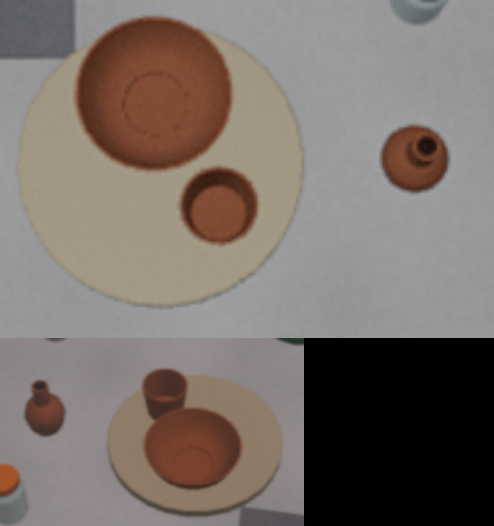

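The crop confirms it. The only vase with a neck is at (349,170), with its mouth at about (354,166). The terracotta bowl and cup stand on the sand disc, and the free area is at the lower left.

Run:
```python
import pickle
from h import *
from scipy.optimize import minimize
from scipy.spatial.transform import Rotation as Ro
d=pickle.load(open("d0.pkl","rb"))
t=d["top"];g=cv2.cvtColor(t["img"],cv2.COLOR_BGR2GRAY)
w=np.zeros_like(g);w[159:174,346:362]=1
ys,xs=np.where((g<45)&(w>0)&(terra(t["img"])>=0));print("mouth px",len(xs),xs.mean(),ys.mean(),cast(t,[[xs.mean(),ys.mean()]],112))
s=d["scene"];m=terra(s["img"]);ys,xs=np.where(m[219:229,178:205]>0);
ys+=219;xs+=178
for y in range(221,235): 
    r=np.where(m[y,175:210]>0)[0]+175; print(y,r.min(),r.max(),end="; ")
print()
top=np.where(m[221,175:210]>0)[0]
for u in [(188,224),(188,223)]: print("scene rim",cast(s,[u],112))
c=np.array([570.5,83]);b=np.array([633,87.5]);k=np.array([511.7,18.1])
f=lambda p:-min(123-np.hypot(*(p-c)),np.hypot(*(p-b))-128,np.hypot(*(p-k))-85)
best=min(((f(np.array([x,y])),x,y) for x in range(400,700) for y in range(-50,250)));print(best)
from bench import *
st=read_state();print(Ro.from_rotvec(st["ee_rot"]).as_matrix().round(3),st["eef_pos"])
```

```text
mouth px 48 353.6041666666667 166.95833333333334 [[ 567.04805116 -198.29756691  112.        ]]
221 184 191; 222 183 191; 223 182 192; 224 182 192; 225 183 192; 226 183 192; 227 184 192; 228 184 193; 229 184 196; 230 184 198; 231 183 199; 232 181 199; 233 181 200; 234 180 201; 
scene rim [[ 575.12950801 -192.35307397  112.        ]]
scene rim [[ 571.72548178 -193.33763078  112.        ]]
(np.float64(-25.952331300540763), 484, 127)
[[-0.93   0.368 -0.   ]
 [ 0.368  0.93  -0.001]
 [ 0.    -0.001 -1.   ]] [202.28235114 511.19695342 204.93868327]
```

>>> carry_out:
  moves:
    - [[-30,-26,0],0]
    - [[-60,-52,0],0]
    - [[-90,-79,0],0]
    - [[-120,-105,0],0]
    - [[-150,-131,0],0]
    - [[-180,-157,0],0]
    - [[-210,-184,0],0]
    - [[-240,-210,0],0]
    - [[-270,-236,0],0]
    - [[-300,-262,0],0]
  jaw: 60

```text
clock: 1.1
eef_pos: [385.3, 155.8, 205.4]
ee_rot: [-0.588, -3.086, 0.0]
force: [0.3, 0.8, -0.1]
width: 59.6
grasp_force: 0.0
```

>>> carry_out:
  moves:
    - [[-30,-26,0],0]
    - [[-60,-52,0],0]
    - [[-90,-79,0],0]
    - [[-120,-105,0],0]
    - [[-150,-131,0],0]
    - [[-180,-157,0],0]
    - [[-210,-184,0],0]
    - [[-240,-210,0],0]
    - [[-270,-236,0],0]
    - [[-300,-262,0],0]

```text
clock: 2.1
eef_pos: [567.9, -198.2, 205.0]
ee_rot: [-0.588, -3.085, -0.0]
force: [0.1, 0.6, 0.7]
width: 59.7
grasp_force: 0.0
```

>>> carry_out:
  moves:
    - [[0,0,0],0]
    - [[0,0,0],0]
    - [[0,0,0],0]

```text
clock: 2.4
eef_pos: [567.2, -195.8, 205.4]
ee_rot: [-0.587, -3.086, -0.0]
force: [0.2, -0.2, 0.4]
width: 59.9
grasp_force: 0.0
```

Run:
```python
from bench import *
from h import *
import pickle
from scipy.spatial.transform import Rotation as Ro
s=read_state();w=get_image("wrist");pickle.dump((s,w),open("w1.pkl","wb"));cv2.imwrite("pics/w1.png",w["img"])
R=Ro.from_rotvec(s["ee_rot"]).as_matrix();M=np.array(w["mount"],float)
Rc=R@M[:3,:3];C=R@M[:3,3]+s["eef_pos"]
w["rvec"]=cv2.Rodrigues(Rc.T)[0];w["tvec"]=-Rc.T@C
pickle.dump((s,w),open("w1.pkl","wb"))
print(s["clock"],s["eef_pos"],s["width"],s["q"],R.round(3),"cam",C)
m=terra(w["img"]);P=cloud(w)
k,l,st,c=cv2.connectedComponentsWithStats(m)
for i in range(1,k):
    if st[i,4]<300: continue
    p=P[l==i];print(c[i].round(),st[i],np.percentile(p[:,2],[2,50,98]).round())
    q=p[(p[:,2]>105)&(p[:,2]<125)]
    if len(q)>20: print("rim circle",len(q),q.mean(0),circ(q))
    cs=cv2.findContours((l==i).astype(np.uint8),cv2.RETR_EXTERNAL,cv2.CHAIN_APPROX_NONE)[0][0].reshape(-1,2)
    print("z38",circ(cast(w,cs,38)))
```

```text
2.4 [ 567.16945961 -195.75843969  205.35456211] 59.891828754293066 [-3.93435823e-01  4.12449971e-01  1.36962922e+00  1.14762516e-04
  1.35999844e+00 -1.58800740e+00] [[-0.93   0.367 -0.   ]
 [ 0.367  0.93   0.   ]
 [ 0.     0.    -1.   ]] cam [ 491.94132758 -165.78402872  385.14533001]
[500.  44.] [ 435    0  125   92 9759] [24. 55. 91.]
z38 (array([515.9,  35. ]), np.float64(53.0))
[540. 157.] [ 511   78   49  157 5261] [24. 36. 81.]
z38 (array([636.5,  90.5]), np.float64(69.3))
[279. 188.] [ 242  153   75   77 3935] [ 42.  65. 113.]
rim circle 628 [ 565.26343843 -196.71058838  112.01960862] (array([ 566.8, -197.6]), np.float64(13.1))
z38 (array([ 568.4, -198.4]), np.float64(37.5))
[339. 393.] [ 312  381   57   28 1174] [  1.  95. 320.]
z38 (array([ 814.6, -219.9]), np.float64(29.9))
```

View pics/w1.png

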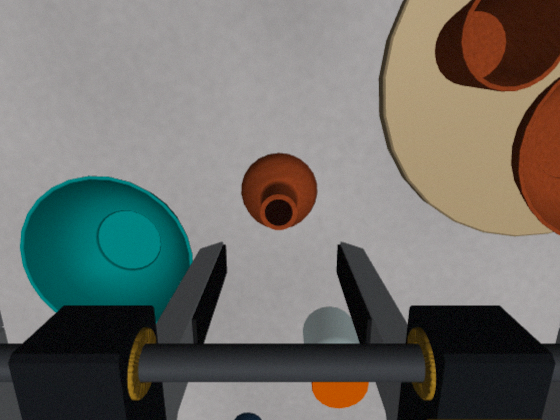

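The vase body at (279,188) and its mouth at (279,209) sit midway between the fingers. All three estimates agree on (567.5,-198), so I'll descend to TCP z≈80.

>>> carry_out:
  moves:
    - [[-1,-2,20],0]
    - [[-1,-2,45],0]
    - [[-1,-2,70],0]
    - [[-1,-2,90],0]
    - [[-1,-2,105],0]
    - [[-1,-2,115],0]
    - [[-1,-2,120],0]
    - [[-1,-2,125],0]
    - [[-1,-2,125],0]
    - [[-1,-2,125],0]

```text
clock: 3.45
eef_pos: [567.9, -198.9, 81.0]
ee_rot: [0.588, 3.085, -0.0]
force: [0.1, -0.4, -0.5]
width: 60.0
grasp_force: 0.0
```

>>> carry_out:
  moves:
    - [[0,0,0],0]
    - [[0,0,0],0]
    - [[0,0,0],0]
    - [[0,0,0],0]
    - [[0,0,0],0]
    - [[0,0,0],0]
    - [[0,0,0],0]
    - [[0,0,0],0]
  jaw: 15

```text
clock: 4.25
eef_pos: [567.7, -198.8, 80.5]
ee_rot: [0.588, 3.086, -0.0]
force: [0.6, 0.6, 1.1]
width: 29.6
grasp_force: 30.0
```

>>> carry_out:
  moves:
    - [[0,0,-5],0]
    - [[0,0,-15],0]
    - [[0,0,-30],0]
    - [[0,0,-50],0]
    - [[0,0,-70],0]
    - [[0,0,-90],0]
    - [[0,0,-110],0]
    - [[0,0,-122],0]
    - [[0,0,-130],0]
    - [[0,0,-130],0]

```text
clock: 5.25
eef_pos: [567.9, -198.9, 211.4]
ee_rot: [0.588, 3.085, -0.001]
force: [0.7, -0.1, -2.8]
width: 29.8
grasp_force: 30.0
```

Run:
```python
from bench import *
from h import *
from scipy.spatial.transform import Rotation as Ro
s=read_state();d=get_image("scene");cv2.imwrite("pics/s2.png",cv2.resize(d["img"][100:320,100:400],None,fx=2,fy=2))
R=Ro.from_rotvec(s["ee_rot"]).as_matrix();D=np.array([484,127,0])-s["eef_pos"];print(s["clock"],s["eef_pos"],s["width"],s["grasp_force"],s["force"],s["wrist_torque"],R.T@(D*[1,1,0]))
```

```text
5.25 [ 567.86531074 -198.93890664  211.44896643] 29.820766572295135 29.996937811374664 [ 0.71706132 -0.11789828 -2.75356518] [-0.02086664 -0.00201268 -0.05600002] [197.92387255 272.2050994   -0.29281947]
```

View pics/s2.png

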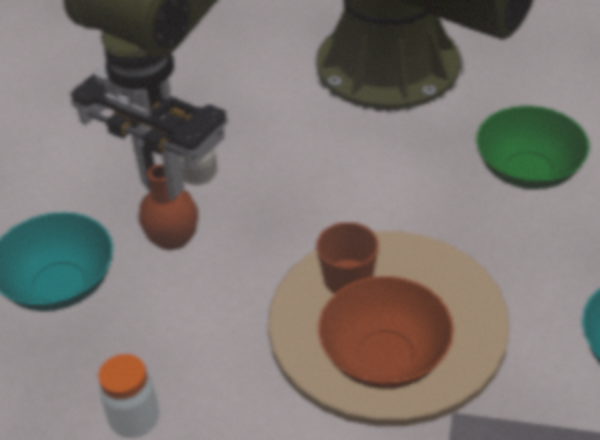

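The vase hangs upright in the grip at crop (168,215), with its base about 40 mm above the cup's rim height. I'll carry it to (484,127), which is (198,272) in tool axes.

>>> carry_out:
  moves:
    - [[4,5,0],0]
    - [[12,16,0],0]
    - [[22,31,0],0]
    - [[34,47,0],0]
    - [[46,63,0],0]
    - [[58,79,0],0]
    - [[70,96,0],0]
    - [[82,113,0],0]
    - [[94,129,0],0]
    - [[106,146,0],0]

```text
clock: 6.3
eef_pos: [522.0, -22.2, 210.5]
ee_rot: [0.587, 3.086, 0.0]
force: [-0.1, -0.2, -3.0]
width: 29.2
grasp_force: 30.0
```

>>> carry_out:
  moves:
    - [[12,17,0],0]
    - [[24,33,0],0]
    - [[36,50,0],0]
    - [[48,67,0],0]
    - [[60,83,0],0]
    - [[71,98,0],0]
    - [[80,110,0],0]
    - [[87,120,0],0]
    - [[92,126,0],0]
    - [[92,126,0],0]

```text
clock: 7.3
eef_pos: [483.3, 127.7, 210.4]
ee_rot: [-0.587, -3.086, -0.0]
force: [0.4, -0.0, -3.5]
width: 29.4
grasp_force: 30.0
```

>>> carry_out:
  moves:
    - [[0,0,0],0]
    - [[0,0,0],0]

```text
clock: 7.5
eef_pos: [483.8, 126.5, 210.4]
ee_rot: [-0.589, -3.086, 0.0]
force: [-0.0, 0.5, -3.2]
width: 29.4
grasp_force: 30.0
```

Run:
```python
from bench import *
from h import *
from scipy.spatial.transform import Rotation as Ro
s=read_state();w=get_image("wrist");im=w["img"];t=get_image("top")
R=Ro.from_rotvec(s["ee_rot"]).as_matrix();M=np.array(w["mount"],float)
Rc=R@M[:3,:3];w["rvec"]=cv2.Rodrigues(Rc.T)[0];w["tvec"]=-Rc.T@(R@M[:3,3]+s["eef_pos"])
print(s["clock"],s["eef_pos"],s["width"])
P=cloud(w);k,l,st,c=cv2.connectedComponentsWithStats(terra(im))
for i in range(1,k):
    if st[i,4]>300:
        p=P[l==i];print(c[i].round(),st[i],np.percentile(p[:,2],[2,50,98]).round())
        cs=cv2.findContours((l==i).astype(np.uint8),cv2.RETR_EXTERNAL,cv2.CHAIN_APPROX_NONE)[0][0].reshape(-1,2)
        for z in (80,90,168): print(z,circ(cast(w,cs,z)))
cv2.imwrite("pics/w3.png",np.vstack([cv2.resize(im,(400,300)),cv2.resize(t["img"][100:250,170:370],(400,300))]))
```

```text
7.5 [483.77746622 126.46198285 210.4167841 ] 29.437358229088485
[246. 255.] [  137   176   202   169 18258] [ 25. 173. 243.]
80 (array([534.1,  71.5]), np.float64(89.0))
90 (array([530. ,  74.2]), np.float64(86.2))
168 (array([498.5,  95.6]), np.float64(63.8))
[358. 295.] [346 280  27  26 322] [ 51.  76. 314.]
80 (array([599.3, 168.5]), np.float64(15.7))
90 (array([593.2, 168.1]), np.float64(15.2))
168 (array([545.1, 164.4]), np.float64(10.9))
[289. 394.] [ 233  382  101   29 2238] [56. 72. 81.]
80 (array([669.5,  64.3]), np.float64(43.2))
90 (array([661.1,  67.3]), np.float64(41.8))
168 (array([595.5,  90.5]), np.float64(31.0))
```

View pics/w3.png

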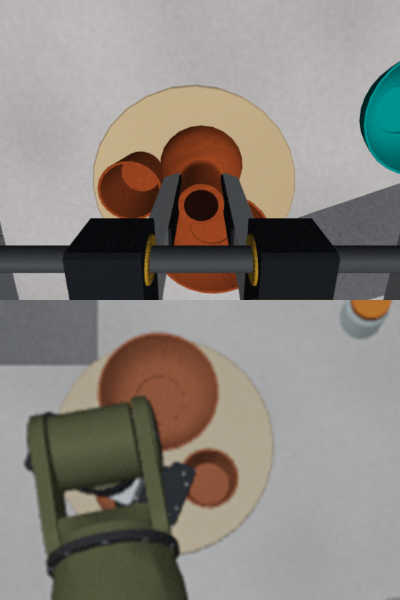

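The wrist view shows the vase over the empty part of the shelf. The cup (crop 130,185) is to its left and the bowl is beyond it, with the bowl and cup unmoved in the top view. The slab should be reached at TCP z≈100.5, so I'll lower in steps and slow down near the end.

>>> carry_out:
  moves:
    - [[0,0,10],0]
    - [[0,0,25],0]
    - [[0,0,42],0]
    - [[0,0,60],0]
    - [[0,0,75],0]
    - [[0,0,87],0]
    - [[0,0,96],0]
    - [[0,0,102],0]
    - [[0,0,105],0]
    - [[0,0,105],0]

```text
clock: 8.6
eef_pos: [483.7, 126.9, 105.4]
ee_rot: [-0.588, -3.086, 0.0]
force: [0.3, -0.7, -2.8]
width: 29.5
grasp_force: 30.0
```

>>> carry_out:
  moves:
    - [[0,0,1],0]
    - [[0,0,2],0]
    - [[0,0,3],0]
    - [[0,0,4],0]
    - [[0,0,4],0]
    - [[0,0,4],0]

```text
clock: 9.2
eef_pos: [483.6, 127.0, 101.5]
ee_rot: [-0.588, -3.086, -0.0]
force: [0.1, 0.2, -3.9]
width: 29.2
grasp_force: 30.0
```

>>> carry_out:
  moves:
    - [[0,0,0.5],0]
    - [[0,0,1],0]
    - [[0,0,1],0]
    - [[0,0,1],0]

```text
clock: 9.6
eef_pos: [483.7, 127.0, 100.5]
ee_rot: [0.588, 3.086, 0.0]
force: [-0.6, 0.0, -2.3]
width: 29.8
grasp_force: 30.0
```

>>> carry_out:
  moves:
    - [[0,0,0.5],0]
    - [[0,0,1],0]
    - [[0,0,1],0]
    - [[0,0,1],0]

```text
clock: 10.0
eef_pos: [484.0, 127.0, 100.4]
ee_rot: [0.588, 3.085, 0.001]
force: [-2.9, -0.5, 9.9]
width: 29.8
grasp_force: 30.0
```

Contact: the vertical force rose from about −3 to +10 N, at the expected height. Releasing now and then lifting straight up.

>>> carry_out:
  moves:
    - [[0,0,0],0]
    - [[0,0,0],0]
    - [[0,0,0],0]
    - [[0,0,0],0]
    - [[0,0,0],0]
    - [[0,0,0],0]
  jaw: 56

```text
clock: 10.6
eef_pos: [483.6, 126.9, 99.4]
ee_rot: [-0.588, -3.086, 0.0]
force: [-0.1, -0.9, 0.0]
width: 55.7
grasp_force: 0.0
```

>>> carry_out:
  moves:
    - [[0,0,-8],0]
    - [[0,0,-20],0]
    - [[0,0,-40],0]
    - [[0,0,-60],0]
    - [[0,0,-80],0]
    - [[0,0,-100],0]
    - [[0,0,-120],0]
    - [[0,0,-130],0]
    - [[0,0,-130],0]
    - [[0,0,-130],0]

```text
clock: 11.6
eef_pos: [483.4, 126.9, 229.0]
ee_rot: [-0.588, -3.086, 0.0]
force: [0.4, 0.1, -0.6]
width: 55.9
grasp_force: 0.0
```

Run:
```python
from bench import *
from h import *
from scipy.spatial.transform import Rotation as Ro
s=read_state();w=get_image("wrist");im=w["img"];t=get_image("scene")
R=Ro.from_rotvec(s["ee_rot"]).as_matrix();M=np.array(w["mount"],float)
Rc=R@M[:3,:3];w["rvec"]=cv2.Rodrigues(Rc.T)[0];w["tvec"]=-Rc.T@(R@M[:3,3]+s["eef_pos"])
print(s["clock"],s["eef_pos"],s["width"],s["force"])
P=cloud(w);k,l,st,c=cv2.connectedComponentsWithStats(terra(im))
for i in range(1,k):
    if st[i,4]>300:
        p=P[l==i];q=p[(p[:,2]>125)&(p[:,2]<140)];print(c[i].round(),st[i],np.percentile(p[:,2],[2,50,98]).round(),len(q),circ(q) if len(q)>20 else "")
        cs=cv2.findContours((l==i).astype(np.uint8),cv2.RETR_EXTERNAL,cv2.CHAIN_APPROX_NONE)[0][0].reshape(-1,2)
        print("z58/80/90",[circ(cast(w,cs,z)) for z in (58,80,90)])
cv2.imwrite("pics/w4.png",np.vstack([cv2.resize(im,(400,300)),cv2.resize(t["img"][190:340,200:400],(400,300))]))
```

```text
11.6 [483.40628019 126.89646131 228.96693633] 55.92203163935101 [ 0.42148221  0.10762726 -0.62800371]
[282. 186.] [ 245  151   75   76 3907] [ 62.  85. 133.] 630 (array([482.8, 128.1]), np.float64(13.1))
z58/80/90 [(array([484.2, 127.5]), np.float64(37.6)), (array([479.4, 129.3]), np.float64(35.2)), (array([477.3, 130.2]), np.float64(34.2))]
[182. 247.] [ 144  208   87   89 4397] [24. 58. 91.] 0 
z58/80/90 [(array([520. ,  14.2]), np.float64(52.6)), (array([513. ,  23.2]), np.float64(49.3)), (array([509.8,  27.3]), np.float64(47.8))]
[286. 307.] [ 219  259  136   85 9175] [ 24.  34. 241.] 0 
z58/80/90 [(array([618.7,  80.6]), np.float64(66.6)), (array([605.5,  85.4]), np.float64(62.4)), (array([599.5,  87.6]), np.float64(60.5))]
[297. 388.] [ 248  382   99   16 1083] [ 1. 77. 81.] 0 
z58/80/90 [(array([673.3,  72.1]), np.float64(61.2)), (array([656.7,  77.4]), np.float64(57.3)), (array([649.1,  79.9]), np.float64(55.6))]
```

View pics/w4.png

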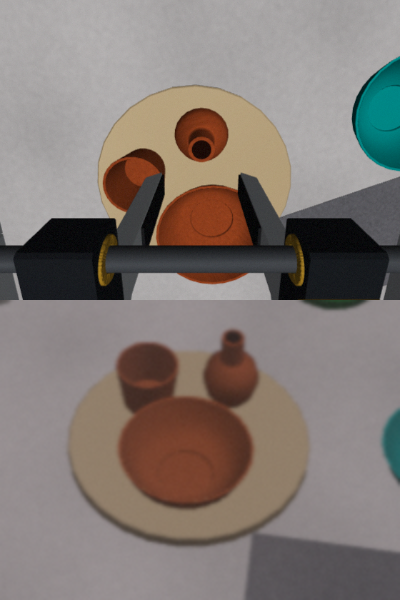

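The vase stands upright on the shelf at (484,127.5), with its mouth at z≈132. It is clear of the cup and the bowl, both unmoved, and the gripper is clear.

```bash
python3 -c "
from bench import *
print(close_job())"
```

```text
the job is handed in; nothing more can be done
None
```

The vase is standing upright on the kiln shelf at about (484, 127) mm, about 26 mm inside the edge, bowl and cup limits by my measurements; the bowl and cup look unmoved, the gripper is clear, and I handed the job in at about 12 s, though no verdict came back.

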